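Shut and lock the vacuum sealer

ROBOT

A 6-joint arm with a two-finger parallel gripper is mounted at the origin on a cart in front of the work surface, level with it; the furniture and walls round the work are solid. World frame = base frame: x ahead of the robot, y to its left, z up, the work surface at z = 0. Lengths are in mm, angles in rad, forces in N, time in s.
With the tool pointing down it reaches from about 325 to 1000 mm from the base axis. Payload 5.1 kg.
Tool frame: the origin (TCP) lies on the centre line of the jaws, within the pads' length; the fingertips stand 8 mm ahead of it and the grasp point (between the pads) lies 11 mm behind it; z points along the fingers, y is the line along which they close (so a half turn about z gives the same grasp; the last joint's range is limited). The gripper opens to 85 mm and grips with 20 to 120 N. Pads are 22 mm wide; open, the fingers measure 114 mm over their backs; the gripper's body (76 mm by 85 mm) begins 54 mm behind the grasp point. The pads swing forward as they close: fully open they stand 13 mm farther back than shut.
Start: joints at [-1.396, 0.124, 1.65, -0, 1.367, -0.083], TCP at [165.688, -628.516, 239.322] pointing down, gripper open.
Joint ranges: [-2.61, 2.61], [-1.02, 2.33], [0.03, 2.71], [-1.35, 4.49], [0.32, 2.68], [-2.91, 2.91]. Speed limits (rad/s): [2.57, 2.57, 3.14, 3.14, 3.14, 3.14].

INTERFACE

Orientations are given as a unit quaternion [w, x, y, z].
In Python, from bench import arm, viewer gives the robot as it stands. The module is installed in compiled form; this text tells all that it offers.
- The arm moves only by the tool step_arm, never from a script. Its arguments are lists of equal length, an entry for each row: "grip": the closure, from -1 (fully open) to 1 (shut); "slide": the shift along the tool's x, y, z normalised to -1 to 1, where 1 is 0.05 m, a list of three; "turn": the turn about the tool's z normalised to -1 to 1, where 1 is 8 degrees. In form: {"grip": [grip, ...], "slide": [[tx, ty, tz], ...], "turn": [turn, ...]}. A call has 1 to 5 rows; each row shifts and turns the commanded pose from where the row before left it, along the tool's axes as they then stand; what a row does not reach is not made up. A row lasts 1/8 s, in which the tool goes at most 62.5 mm and 10.7 degrees, less where a joint would pass 70% of its speed; a pose out of reach is approached as far as the arm can. A call with a number of a shift or a turn outside -1 to 1 is refused whole. A call with a gripper value outside its range is refused whole. The fingers move at their own pace and stop on an object; "newtons" is the grip in N (left out, the last holds). Time passes only in rows, so rows that do not move let the fingers close. It gives the time, the measured TCP pose, the force, the opening and the grip force at its end, in the units of the state.
- arm.get_state(): the state, without advancing time (a new reading comes with each control period).
- viewer.get_image(name): name is "scene" or "top" or "wrist"; returns a dict with "frame" (400x640x3 uint8, red, green, blue), "vfov" (degrees; the focal length in pixels is half the picture's height over the tangent of half this angle, whatever the lens; pixels are square), "cx", "cy" (the principal point, pixels), "rvec" (rotation vector, rad) and "tvec" (3), from world to camera coordinates, as OpenCV has them. Camera axes: x right, y down, z forward; pixel columns grow to the right and rows downward; lengths in mm; the calibration is good to about 2 mm. The wrist camera is an equidistant fisheye: a pixel r from the principal point sees the ray r / f radians off the axis. A picture is of the moment at which its call begins. There is no depth.
- arm.sign_off(): hands the job in; it is judged then, once.
The state is a dict: "clock": time; "qpos": joint angles; "qd": joint speeds; "effort": joint torques, N m; "tcp_pos": TCP position; "tool_rot": TCP orientation; "ft_force": force on the tool from outside, world axes, zero at the start; "ft_torque": the same for the moment, N m; "finger_gap": finger opening in mm; "grasp_force": force on a finger pad.
Only numpy, scipy, OpenCV 4.12 (cv2) and the standard library are available. Lean on these libraries where they do the work, as an engineer would, in place of code of your own. Each camera call takes 0.05 s, during which the arm holds its last target. There are 200 camera calls.

TASK

Get the vacuum sealer on the worktop ready to run: push its open lid down until it is fully shut, and only then push the lock lever on its front deck sideways, past the click at the half-way stop, all the way to the second stop at the far end, where it must stay. Just push with the fingertips: do not pinch the lever, do not lift the sealer or shove it about, and leave the mug, the coaster, the two shakers and the spice jar where they are.

Things in the scene. Friction and masses are not known exactly. Their poses are not given: they have to be found in the camera images.
- sealer: Vacuum sealer: a low black appliance, 180 (x) x 320 (y) x about 60 mm high without its lid, standing loose on rubber feet, about 3 kg in all. Origin on the worktop under its middle; z up; its -x side is the front (towards the robot), +y its left end as seen by the robot. It stands turned by up to 0.3 rad. A 52 mm deep aluminium deck runs along the front (x from -92 to -40 mm, top at z = 60 mm); behind it lies the lid.
- lid (a joint): Hinge of the sealer's lid in rad: 0 fully shut (flat), positive open; stops at 1.15. The lid is a black slab 106 (x) x 312 (y) x 20 mm. The hinge line runs along the sealer's y at x = +72 mm, z = 62 mm in the sealer's frame. It swings up at the front; shut, it covers x from -32 to +74 mm and its top is at z = 81 mm. Friction holds it at any angle; pressing it down near the free edge takes 2 to 6 N.
- lid_edge (a point): Point on the outer (upper) face of the lid at its free front edge, half-way along (y = 0): 104 mm from the hinge line and 19 mm outward from it. It is the highest part of the open lid.
- lever (a joint): Travel of the lock lever in m along the sealer's -y (to the right as seen from the robot): 0 open position (left end), 0.022 first stop (half-way detent), 0.044 second stop (locked; hard end at 0.045). A spring detent returns it to within about 3 mm of the nearest of the three stops; pushing it out of a stop takes 5 to 9 N (well below what slides the sealer, about 25 N), and past the crest it snaps on by itself to the next stop.
- lever_top (a point): Centre of the top of the lock lever, a black upright block 26 (x) x 13 (y) x 27 mm that stands out of a slot in the deck. This point is at sealer x = -66 mm, z = 90 mm, y = +22 mm minus the travel; the block's underside is 3 mm above the deck. The deck is free for at least 100 mm to its left and 60 mm to its right.
- lever_left: Left (sealer +y) half of the lever block, the side to push on; its outer face is 6.5 mm to the left of point lever_top. Origin on the deck (z = 60 mm) under the middle of the block; axes as the sealer's.
- lever_right: Right (sealer -y) half of the same block; same origin and axes. Pressing on both halves at once counts as pinching.
- second_shaker: Second shaker, the same as the first, 44 mm across, 90 mm high. A bystander, not to be moved. Origin at the centre of its underside, z up.
- grey_mug: Grey-brown mug, upside down, 89 x 124 x 91 mm. A bystander, not to be moved. Origin at the centre of its underside, z up.
- coaster: Flat square green coaster, 98 x 98 x 6 mm. A bystander, not to be moved. Origin at the centre of its underside, z up.
- salt_shaker: Small clear shaker with a grey cap, 44 mm across, 90 mm high. A bystander, not to be moved. Origin at the centre of its underside, z up.
- spice_jar: Spice jar with a white cap, 47 mm across, 98 mm high. A bystander, not to be moved. Origin at the centre of its underside, z up.

How it is judged:
By the outcome, as a careful person would: the job done as asked, in the order asked, and still so for the second after the job is handed in, with the robot touching nothing.
It also fails if it takes over 40 s, if anything falls off the work surface, if the arm or the gripper's body presses on something with over 40 N, if the wrist force passes 120 N, or if a joint passes its speed limit or range.

## Working session

There is one attempt and no reset: what is moved stays moved. The work goes in short steps, Python scripts to look and compute and a tool call to move; the robot and the scene stay as the last step left them, time stands still between calls to the robot, and variables do not carry over. Pictures are saved under pics/ and viewed, at most 10 in all, crops included, and the job is handed in when it is done.

Besides the shell and the picture viewer there is one more tool, called after "Call:" as name(argument=value, ...), one argument or row to a line, values as JSON. step_arm: Moves the arm, as the interface text tells. Its arguments: {"type":"object","properties":{"grip":{"type":"array"},"slide":{"type":"array"},"turn":{"type":"array"},"newtons":{"type":"number"}},"required":["grip","slide","turn"]}

```bash
mkdir -p pics; cat > h.py <<'E'
import numpy as np, cv2, json
from bench import arm, viewer
def get(name, tag):
    d=viewer.get_image(name); cv2.imwrite(f'pics/{tag}.png', d['frame'][:,:,::-1])
    m={k:np.array(d[k]).tolist() for k in ('vfov','cx','cy','rvec','tvec')}; m['name']=name
    json.dump(m,open(f'pics/{tag}.json','w')); return d
def cam(tag):
    m=json.load(open(f'pics/{tag}.json')); R=cv2.Rodrigues(np.array(m['rvec'],float))[0]; t=np.array(m['tvec'],float).ravel()
    return m,R,t,200/np.tan(np.radians(m['vfov'])/2)
def ray(tag,u,v):
    m,R,t,f=cam(tag); x=np.array([u-m['cx'],v-m['cy']])/f
    if m['name']=='wrist':
        r=np.hypot(*x)+1e-12; d=np.r_[x/r*np.sin(r),np.cos(r)]
    else: d=np.r_[x,1.]
    d=R.T@d; return -R.T@t, d/np.linalg.norm(d)
def plane(tag,u,v,z):
    c,d=ray(tag,u,v); return c+d*(z-c[2])/d[2]
def two(a,b):
    (c1,d1),(c2,d2)=a,b; s=np.linalg.lstsq(np.c_[d1,-d2],c2-c1,rcond=None)[0]
    p,q=c1+d1*s[0],c2+d2*s[1]; return (p+q)/2,np.linalg.norm(p-q)
def proj(tag,P):
    m,R,t,f=cam(tag); p=R@np.array(P,float)+t; return p[:2]/p[2]*f+[m['cx'],m['cy']]
E
python3 - <<'E'
from h import *
for n in('scene','top','wrist'):
    get(n,n+'0'); print(n,ray(n+'0',320,200))
print(arm.get_state())
a=[cv2.imread(f'pics/{n}0.png') for n in('scene','top')]
E
```

```text
scene (array([ -36.54833943,  497.87451125, 1177.15910883]), array([ 0.44949084, -0.35628937, -0.81915558]))
top (array([ 436.64701051,   18.33642035, 1341.67270119]), array([ 0.08931784, -0.03021386, -0.9955448 ]))
wrist (array([ 241.43195818, -608.03949769,  372.63065119]), array([-0.31977695, -0.06244498, -0.94543288]))
{'clock': 0.15, 'qpos': array([-1.39558844e+00,  1.24366151e-01,  1.65135035e+00, -4.20944978e-07,
        1.36751543e+00, -8.25939488e-02]), 'qd': array([-0.00144897, -0.00331986, -0.00419442, -0.00096998, -0.00012633,
        0.00012945]), 'effort': array([ 8.68342031e-04, -4.24224937e+01, -3.66012740e+01, -8.39766017e-05,
        4.62337746e-03, -1.51811440e-05]), 'tcp_pos': array([ 165.6162019 , -628.07065813,  238.3342594 ]), 'tool_rot': array([-8.18753158e-04,  9.91703435e-01,  1.28544254e-01, -3.81474243e-05]), 'ft_force': array([-0.58909122,  0.79658432, -0.48017659]), 'ft_torque': array([ 0.02327634, -0.01683711, -0.00219837]), 'grasp_force': 0.0, 'finger_gap': 85.57050131308286}
```

View pics/top0.png

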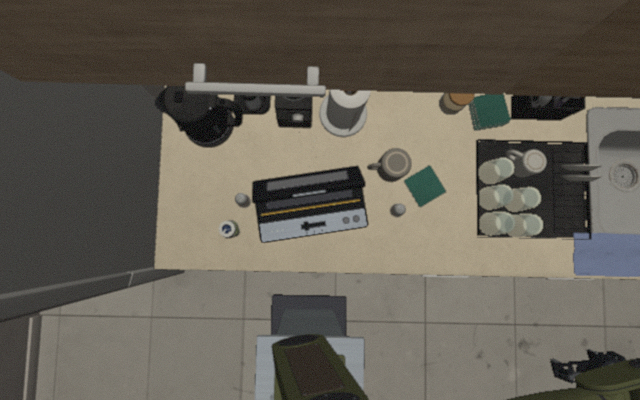

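View pics/scene0.png

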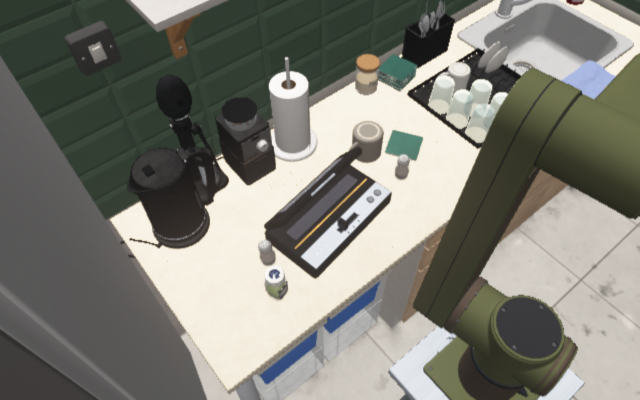

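The top view shows the sealer with its deck around (312,225), and the lever at (313,225). The lid is open, with its edge at about (308,175–190). The jar is at (228,229), the shakers at (242,199) and (398,210), the mug at (395,165) and the coaster at (425,186). The scene view shows the lever at (347,222). I'll enlarge both.

```bash
python3 - <<'E'
from h import *
t=cv2.imread('pics/top0.png')[150:255,220:420]; s=cv2.imread('pics/scene0.png')[130:280,250:410]
t=cv2.resize(t,None,fx=4,fy=4,interpolation=2); cv2.imwrite('pics/topc.png',t)
s=cv2.resize(s,None,fx=4,fy=4,interpolation=2)
cv2.imwrite('pics/scenec.png',s)
g=cv2.imread('pics/top0.png'); hsv=cv2.cvtColor(g,cv2.COLOR_BGR2HSV)
m=np.zeros(g.shape[:2],np.uint8); r=(slice(195,250),slice(250,375))
m[r]=((hsv[r][...,1]<45)&(hsv[r][...,2]>100)).astype(np.uint8)*255
n,l,st,c=cv2.connectedComponentsWithStats(m); i=1+np.argmax(st[1:,4]); print(st[i])
cn=cv2.findContours((l==i).astype(np.uint8),0,2)[0][0]; R=cv2.minAreaRect(cn); 
b=cv2.boxPoints(R); P=np.array([plane('top0',*p,60) for p in b]); print(b,P)
print('sizes',[np.linalg.norm(P[k]-P[k-1]) for k in range(4)])
print('centre',P.mean(0))
E
```

```text
[ 260  209  108   34 1754]
[[258.79745 223.40793]
 [364.3547  207.47476]
 [367.24783 226.64185]
 [261.69058 242.57501]] [[ 479.74404876  154.45718387   60.        ]
 [ 532.89766826 -149.82316091   60.        ]
 [ 477.52941306 -158.82847491   60.        ]
 [ 424.9952284   144.31514564   60.        ]]
sizes [np.float64(55.68028619057311), np.float64(308.8880630349639), np.float64(56.09580522723011), np.float64(307.6619821143847)]
centre [478.79158962  -2.46982657  60.        ]
```

View pics/topc.png

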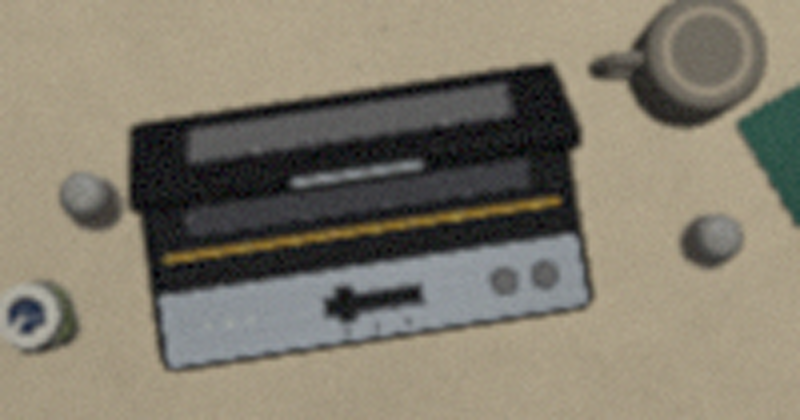

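View pics/scenec.png

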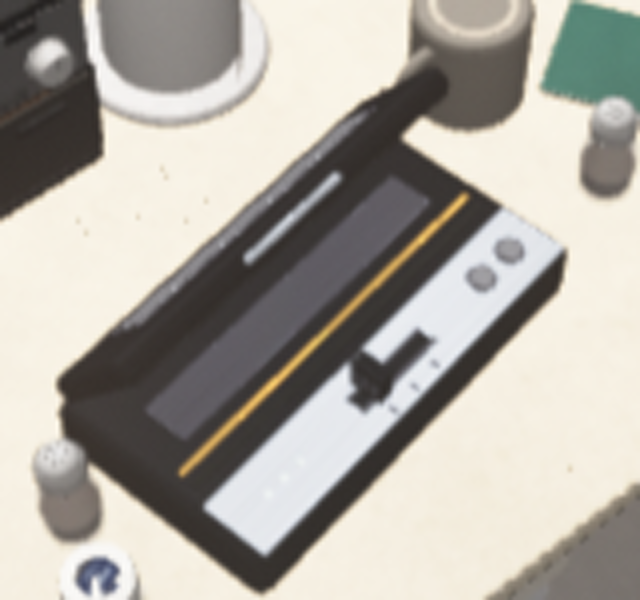

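```bash
cat >> h.py <<'E'
th=0.172; O=np.array([543.8,8.8,0]); RS=np.array([[np.cos(th),-np.sin(th),0],[np.sin(th),np.cos(th),0],[0,0,1]])
def W(p): return O+RS@np.array(p,float)
def edge(a,y=0,s=104,n=19): return W([72-s*np.cos(a)+n*np.sin(a),y,62+s*np.sin(a)+n*np.cos(a)])
def S(p): return RS.T@(np.array(p)-O)
E
python3 - <<'E'
from h import *
c=lambda t,p:((proj(t,p)-([220,150] if t[0]=='t' else [250,130]))*4).round().tolist()
print('lever',[c(t,W([-66,22,90])) for t in('top0','scene0')], 'deck corners',[c(t,W(p)) for t in('top0','scene0') for p in([-92,160,60],[-92,-160,60])])
for a in np.arange(.3,1.2,.1): print(round(a,1),[c(t,edge(a,y)) for t in('top0','scene0') for y in(156,-156)], edge(a).round())
E
```

```text
lever [[343.0, 303.0], [372.0, 361.0]] deck corners [[158.0, 369.0], [597.0, 303.0], [259.0, 556.0], [574.0, 234.0]]
0.3 [[142.0, 268.0], [586.0, 202.0], [174.0, 444.0], [493.0, 137.0]] [522.   5. 111.]
0.4 [[139.0, 259.0], [586.0, 193.0], [167.0, 431.0], [488.0, 124.0]] [528.   6. 120.]
0.5 [[137.0, 250.0], [586.0, 183.0], [158.0, 418.0], [481.0, 111.0]] [534.   7. 129.]
0.6 [[134.0, 239.0], [586.0, 171.0], [149.0, 404.0], [474.0, 98.0]] [541.   8. 136.]
0.7 [[131.0, 227.0], [586.0, 159.0], [139.0, 390.0], [465.0, 85.0]] [548.  10. 144.]
0.8 [[128.0, 214.0], [585.0, 146.0], [127.0, 377.0], [455.0, 72.0]] [557.  11. 150.]
0.9 [[126.0, 200.0], [584.0, 132.0], [116.0, 363.0], [445.0, 60.0]] [566.  13. 155.]
1.0 [[123.0, 185.0], [583.0, 117.0], [103.0, 350.0], [434.0, 48.0]] [575.  14. 160.]
1.1 [[120.0, 170.0], [581.0, 102.0], [91.0, 338.0], [422.0, 37.0]] [585.  16. 163.]
```

```bash
python3 - <<'E'
from h import *
f=lambda t,u,v: ray(t+'0',(220 if t=='top' else 250)+u/4,(150 if t=='top' else 130)+v/4)
def q(n,a,b):
    p,e=two(f('top',*a),f('scene',*b)); print(n,p.round(),S(p).round(),'err',round(e,1))
q('handle',(357,174),(293,217)); q('hL',(291,183),(248,260)); q('hR',(424,165),(339,176)); q('lever',(343,297),(371,362)); q('deckR',(577,233),(502,207)); q('deckL',(168,368),(264,554))
q('lid right front',(580,143),(445,85))
c=lambda t,p:((proj(t,p)-([220,150] if t[0]=='t' else [250,130]))*4).round().tolist()
for a in (.8,.9,1.,1.1): print(a,[c(t,edge(a,0,n=n)) for n in (19,9,-1) for t in('top0','scene0')],[c(t,edge(a,y,2)) for y in (156,-156) for t in('top0','scene0')])
E
```

```text
handle [561.  12. 145.] [ 18.   0. 145.] err 1.3
hL [553.  56. 147.] [ 17.  45. 147.] err 0.8
hR [569. -33. 142.] [ 18. -46. 142.] err 2.5
lever [479.  18.  84.] [-62.  21.  84.] err 2.2
deckR [ 532. -150.   49.] [ -38. -154.   49.] err 2.7
deckL [427. 145.  53.] [-92. 154.  53.] err 1.4
lid right front [ 588. -140.  135.] [  18. -154.  135.] err 2.4
0.8 [[358.0, 180.0], [300.0, 217.0], [359.0, 191.0], [309.0, 229.0], [361.0, 202.0], [317.0, 242.0]] [[127.0, 124.0], [54.0, 376.0], [556.0, 61.0], [369.0, 91.0]]
0.9 [[356.0, 165.0], [289.0, 204.0], [357.0, 178.0], [298.0, 216.0], [359.0, 190.0], [308.0, 229.0]] [[127.0, 123.0], [53.0, 376.0], [555.0, 60.0], [367.0, 91.0]]
1.0 [[354.0, 151.0], [277.0, 191.0], [355.0, 164.0], [288.0, 204.0], [357.0, 177.0], [298.0, 216.0]] [[127.0, 121.0], [51.0, 376.0], [555.0, 58.0], [366.0, 91.0]]
1.1 [[351.0, 135.0], [265.0, 180.0], [353.0, 149.0], [276.0, 192.0], [355.0, 163.0], [287.0, 203.0]] [[127.0, 120.0], [50.0, 377.0], [554.0, 57.0], [365.0, 92.0]]
```

Call:
step_arm(
  grip=[1,1,1,1,1],
  slide=[
    [0,0,0],
    [0.66,-0.7,0],
    [0.66,-0.7,0],
    [0.66,-0.7,0],
    [0.66,-0.7,0],
  ],
  turn=[0.61,0,0,0,0],
  newtons=60,
)

```text
clock: 0.78
tcp_pos: [272.2, -466.4, 238.9]
tool_rot: [-0.0, 0.996, 0.086, 0.0]
ft_force: [0.3, -0.0, 0.9]
finger_gap: -0.0
grasp_force: 0.0
```

Call:
step_arm(
  grip=[1,1,1,1,1],
  slide=[
    [0.66,-0.7,0],
    [0.66,-0.7,0],
    [0.66,-0.7,0],
    [0.66,-0.7,0],
    [0.66,-0.7,0],
  ],
  turn=[0,0,0,0,0],
)

```text
clock: 1.4
tcp_pos: [404.7, -265.7, 239.1]
tool_rot: [-0.0, 0.996, 0.086, 0.0]
ft_force: [1.0, 0.2, -0.3]
finger_gap: 0.4
grasp_force: 0.0
```

```bash
cat >> h.py <<'E'
def show():
    s=arm.get_state(); q=s['tool_rot']
    from scipy.spatial.transform import Rotation as Ro
    T=Ro.from_quat(np.r_[q[1:],q[0]]).as_matrix()
    print(s['clock'],'tcp',s['tcp_pos'].round(1),'sealer',S(s['tcp_pos']).round(1),'yaw',np.arctan2(T[1,0],T[0,0]).round(3),'f',s['ft_force'].round(1),'gap',round(s['finger_gap'],1),s['qpos'].round(2)); return s,T
def goto(p):
    s,T=show(); print('slide units to',p,(T.T@(W(p)-s['tcp_pos'])/50).round(2))
E
python3 -c "
from h import *
goto([45,0,190])"
```

```text
1.4 tcp [ 404.7 -265.7  239.1] sealer [-184.1 -246.6  239.1] yaw 0.172 f [ 1.   0.2 -0.3] gap 0.4 [-0.69 -0.25  2.01  0.    1.39  0.71]
slide units to [45, 0, 190] [ 4.58 -4.93  0.98]
```

Call:
step_arm(
  grip=[1,1,1,1,1],
  slide=[
    [0.66,-0.7,0],
    [0.66,-0.7,0],
    [0.66,-0.7,0],
    [0.66,-0.7,0],
    [0.66,-0.7,0],
  ],
  turn=[0,0,0,0,0],
)

```text
clock: 2.02
tcp_pos: [537.2, -64.9, 239.1]
tool_rot: [0.0, 0.996, 0.086, -0.0]
ft_force: [0.4, -0.1, 0.3]
finger_gap: -0.3
grasp_force: 0.0
```

Call:
step_arm(
  grip=[1,1,1,1,1],
  slide=[
    [0.6,-0.68,0],
    [0.58,-0.6,0.3],
    [0,0,0.36],
    [0,0,0],
    [0,0,0],
  ],
  turn=[0,0,0,0,0],
)

```text
clock: 2.65
tcp_pos: [583.4, 5.8, 206.4]
tool_rot: [0.0, 0.996, 0.086, -0.0]
ft_force: [-0.4, -0.2, -0.2]
finger_gap: -0.2
grasp_force: 0.0
```

```bash
python3 -c "
from h import *
goto([45,0,165]); get('wrist','w1')"
```

```text
2.65 tcp [583.4   5.8 206.4] sealer [ 38.5  -9.7 206.4] yaw 0.171 f [-0.4 -0.2 -0.2] gap -0.2 [-0.08  0.    1.84 -0.    1.31  1.32]
slide units to [45, 0, 165] [ 0.13 -0.19  0.83]
```

View pics/w1.png

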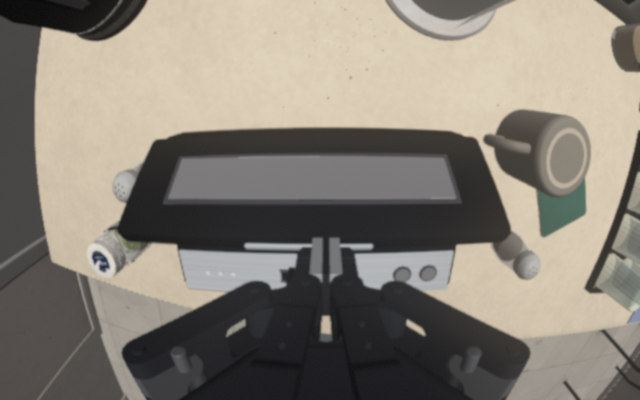

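The wrist view shows the lid from behind, with its free edge at row about 240 from x=120 to 510 and the handle at (308,246). The fingertips (326,240) are above it. I'll work out the lid angle from the edge corners.

```bash
python3 - <<'E'
from h import *
from scipy.optimize import brentq
def wp(P):
    m,R,t,f=cam('w1'); p=R@P+t; r=np.arctan2(np.hypot(*p[:2]),p[2]); return (p[:2]/np.hypot(*p[:2])*r*f+[m['cx'],m['cy']]).round()
for a in(.8,.85,.9,.95,1.0,1.05): print(a,wp(edge(a,156)),wp(edge(a,-156)),'handle',wp(edge(a,0,106,9)),'lever',wp(W([-66,22,90])))
p=plane('w1',147,262,60);
for u,v in((185,288),(450,290),(180,247),(455,249)): print(u,v,S(plane('w1',u,v,60)).round())
E
```

```text
0.8 [123. 243.] [511. 244.] handle [313. 258.] lever [294. 292.]
0.85 [120. 240.] [514. 241.] handle [313. 255.] lever [294. 292.]
0.9 [117. 236.] [516. 237.] handle [312. 252.] lever [294. 292.]
0.95 [114. 232.] [519. 233.] handle [312. 248.] lever [294. 292.]
1.0 [111. 227.] [522. 228.] handle [312. 244.] lever [294. 292.]
1.05 [109. 222.] [525. 223.] handle [311. 239.] lever [294. 292.]
185 288 [-91. 158.  60.]
450 290 [ -92. -155.   60.]
180 247 [-35. 152.  60.]
455 249 [ -37. -150.   60.]
```

Call:
step_arm(
  grip=[1,1,1,1,1],
  slide=[
    [0.06,-0.19,0.4],
    [0,0,0.3],
    [0,0,0.15],
    [0,0,0.12],
    [0,0,0.08],
  ],
  turn=[0,0,0,0,0],
)

```text
clock: 3.32
tcp_pos: [586.0, 16.6, 154.5]
tool_rot: [0.0, 0.996, 0.086, 0.001]
ft_force: [0.9, 0.3, 3.6]
finger_gap: -0.1
grasp_force: 2.0
```

Call:
step_arm(
  grip=[1,1,1,1,1],
  slide=[
    [-0.16,0,0.1],
    [-0.16,0,0.1],
    [-0.13,0,0.13],
    [-0.13,0,0.13],
    [0,0,0],
  ],
  turn=[0,0,0,0,0],
)

```text
clock: 3.95
tcp_pos: [555.0, 11.4, 129.6]
tool_rot: [-0.0, 0.996, 0.086, -0.001]
ft_force: [-0.1, -0.5, 0.1]
finger_gap: 0.3
grasp_force: 0.0
```

```bash
python3 -c "
from h import *
goto([-9,0,89])"
```

```text
3.95 tcp [555.   11.4 129.6] sealer [ 11.5   0.6 129.6] yaw 0.172 f [-0.1 -0.5  0.1] gap 0.3 [-0.08  0.01  1.96 -0.    1.17  1.32]
slide units to [-9, 0, 89] [-0.41  0.01  0.81]
```

Call:
step_arm(
  grip=[1,1,1,1,1],
  slide=[
    [-0.11,0,0.15],
    [-0.1,0,0.16],
    [-0.08,0,0.17],
    [-0.07,0,0.17],
    [-0.05,0,0.1],
  ],
  turn=[0,0,0,0,0],
)

```text
clock: 4.58
tcp_pos: [536.5, 8.1, 92.5]
tool_rot: [-0.0, 0.996, 0.086, 0.001]
ft_force: [2.7, -0.3, 1.8]
finger_gap: 0.2
grasp_force: 1.2
```

Call:
step_arm(
  grip=[1,1,1,1],
  slide=[
    [0,0,0.06],
    [0,0,0.04],
    [0,0,0.04],
    [0,0,0],
  ],
  turn=[0,0,0,0],
)

```text
clock: 5.08
tcp_pos: [535.9, 8.0, 88.5]
tool_rot: [0.0, 0.996, 0.086, -0.001]
ft_force: [-10.5, -1.9, 16.0]
finger_gap: -0.0
grasp_force: 8.3
```

Call:
step_arm(
  grip=[1,1,1,1,1],
  slide=[
    [0,0,-0.4],
    [0,0,-0.6],
    [-0.57,-0.6,0],
    [-0.57,-0.7,0],
    [0,0,0],
  ],
  turn=[0,0,0,0,0],
)

```text
clock: 5.7
tcp_pos: [466.9, 63.8, 135.3]
tool_rot: [-0.0, 0.996, 0.087, -0.001]
ft_force: [-0.1, -0.5, -0.5]
finger_gap: 0.3
grasp_force: 0.0
```

```bash
python3 - <<'E'
from h import *
goto([-66,64,110]); get('wrist','w2'); get('scene','scene2')
s=cv2.imread('pics/scene2.png')[130:280,250:410]; s=cv2.resize(s,None,fx=3,fy=3,interpolation=2)
w=cv2.imread('pics/w2.png'); w=cv2.resize(w,None,fx=.78,fy=.78)
o=np.zeros((450,790,3),np.uint8); o[:,310:]=s[:450]; o[:312,:310]=w[:,90:400]; cv2.imwrite('pics/c2.png',o)
E
```

```text
5.7 tcp [466.9  63.8 135.3] sealer [-66.3  67.3 135.3] yaw 0.175 f [-0.1 -0.5 -0.5] gap 0.3 [ 0.02 -0.19  2.14  0.    1.2   1.42]
slide units to [-66, 64, 110] [0.01 0.07 0.51]
```

View pics/c2.png

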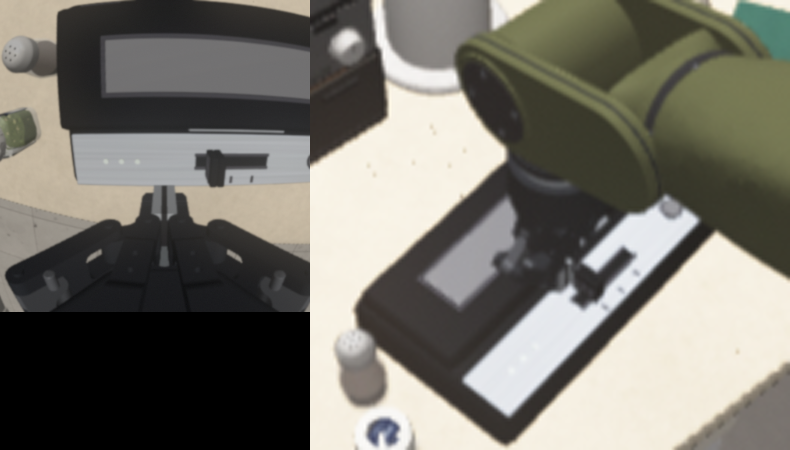

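View pics/w2.png

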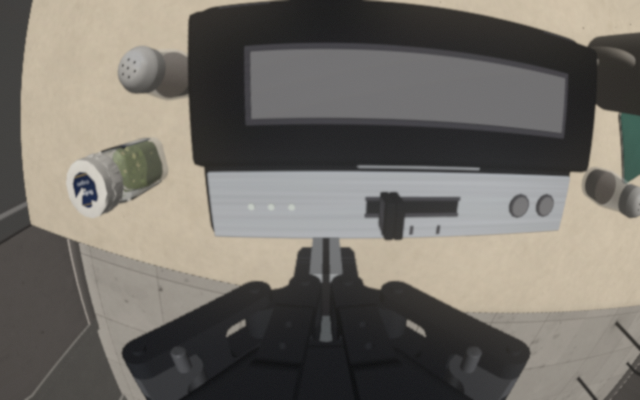

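The lid now lies flat. In the wrist view the deck corners are at (215,236), (560,230), (207,172) and (570,174). The lever is still at its left end at (391,215), and nothing else has moved. I'll recheck the sealer's pose from the deck corners.

```bash
python3 - <<'E'
from h import *
for u,v in((215,236),(560,230),(207,172),(570,174)): print(u,v,S(plane('w2',u,v,60)).round(1))
for p in((378,237),(402,238)): print('lever top front corners',S(plane('w2',*p,90)).round(1))
E
```

```text
215 236 [-90.6 154.7  60. ]
560 230 [ -90.5 -151.5   60. ]
207 172 [-39.  154.9  60. ]
570 174 [ -36.5 -148.2   60. ]
lever top front corners [-75.2  33.8  90. ]
lever top front corners [-76.2  17.6  90. ]
```

Call:
step_arm(
  grip=[1,1,1,1,1],
  slide=[
    [0,0,0.6],
    [0,0,0.4],
    [0,0,0.19],
    [0,0.2,0],
    [0,0,0],
  ],
  turn=[0,0,0,0,0],
)

```text
clock: 6.42
tcp_pos: [471.9, 51.7, 77.8]
tool_rot: [0.0, 0.996, 0.086, 0.001]
ft_force: [0.0, 0.3, 1.2]
finger_gap: -0.1
grasp_force: 0.0
```

Call:
step_arm(
  grip=[1,1,1,1,1],
  slide=[
    [0,0.08,0],
    [0,0.08,0],
    [0,0.08,0],
    [0,0.08,0],
    [0,0.04,0],
  ],
  turn=[0,0,0,0,0],
)

```text
clock: 7.05
tcp_pos: [473.7, 36.4, 77.2]
tool_rot: [-0.002, 0.996, 0.086, 0.0]
ft_force: [-2.0, 9.1, 2.3]
finger_gap: -0.0
grasp_force: 4.2
```

```bash
python3 -c "
from h import *
goto([-66,-1,76])"
```

```text
7.05 tcp [473.7  36.4  77.2] sealer [-64.3  39.2  77.2] yaw 0.171 f [-2.   9.1  2.3] gap -0.0 [-0.04 -0.1   2.17  0.01  1.08  1.36]
slide units to [-66, -1, 76] [-0.03  0.8   0.02]
```

Call:
step_arm(
  grip=[1,1,1,1,1],
  slide=[
    [-0.02,0.08,0],
    [0,0.08,0],
    [0,0.08,0],
    [0,0.08,0],
    [0,0,0],
  ],
  turn=[0,0,0,0,0],
)

```text
clock: 7.68
tcp_pos: [475.6, 18.4, 76.7]
tool_rot: [0.0, 0.996, 0.086, -0.0]
ft_force: [0.1, 0.7, -0.7]
finger_gap: -0.3
grasp_force: 0.0
```

Call:
step_arm(
  grip=[1,1,1,1,1],
  slide=[
    [0,0.08,0],
    [0,0.08,0],
    [0,0.08,0],
    [0,0.08,0],
    [0,0,0],
  ],
  turn=[0,0,0,0,0],
)

```text
clock: 8.3
tcp_pos: [478.5, 2.6, 76.9]
tool_rot: [0.0, 0.996, 0.086, 0.0]
ft_force: [-0.1, 0.3, 0.3]
finger_gap: 0.1
grasp_force: 0.0
```

```bash
python3 -c "
from h import *
goto([-66,-1,76]);get('wrist','w3')"
```

```text
8.3 tcp [478.5   2.6  76.9] sealer [-65.4   5.   76.9] yaw 0.172 f [-0.1  0.3  0.3] gap 0.1 [-0.11 -0.1   2.16 -0.    1.07  1.29]
slide units to [-66, -1, 76] [-0.01  0.12  0.02]
```

View pics/w3.png

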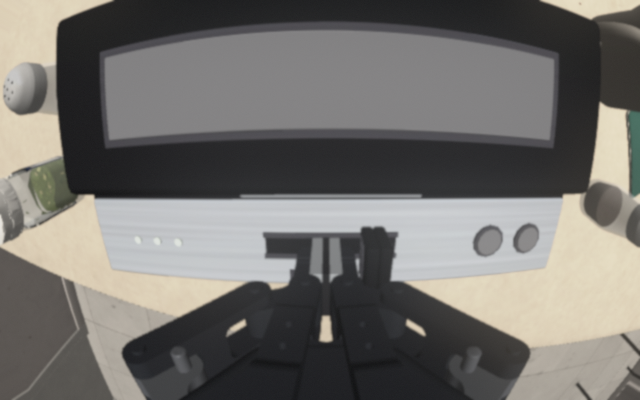

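The lever top is at (375,250), near the slot's right end at x≈398, and there is no contact force. It looks snapped into the last stop. I'll nudge it gently to confirm.

Call:
step_arm(
  grip=[1,1,1,1],
  slide=[
    [0,0.06,0],
    [0,0.05,0],
    [0,0.04,0],
    [0,0,0],
  ],
  turn=[0,0,0,0],
)

```text
clock: 8.85
tcp_pos: [479.4, -3.0, 76.8]
tool_rot: [-0.002, 0.996, 0.086, -0.0]
ft_force: [-1.6, 6.6, 1.9]
finger_gap: -0.2
grasp_force: 3.4
```

Call:
step_arm(
  grip=[1,1,1,1,1],
  slide=[
    [0,-0.3,0],
    [0,-0.4,0],
    [0,0,-0.6],
    [0,0,-0.8],
    [0,0,-0.4],
  ],
  turn=[0,0,0,0,0],
)

```text
clock: 9.48
tcp_pos: [474.5, 30.6, 169.3]
tool_rot: [0.0, 0.996, 0.087, 0.002]
ft_force: [-0.3, -0.5, 0.3]
finger_gap: 0.3
grasp_force: 0.0
```

Call:
step_arm(
  grip=[1,1,1],
  slide=[
    [0,0,-0.4],
    [0,0,0],
    [0,0,0],
  ],
  turn=[0,0,0],
)

```text
clock: 9.85
tcp_pos: [473.1, 30.4, 185.8]
tool_rot: [0.0, 0.996, 0.086, -0.001]
ft_force: [0.2, -0.0, 0.6]
finger_gap: -0.1
grasp_force: 0.0
```

```bash
python3 - <<'E'
from h import *
show(); get('wrist','w4')
def wp(P):
    m,R,t,f=cam('w4'); p=R@P+t; r=np.arctan2(np.hypot(*p[:2]),p[2]); return (p[:2]/np.hypot(*p[:2])*r*f+[m['cx'],m['cy']]).round()
for t in(0,22,44): print(t,wp(W([-66,24-t,90])))
E
```

```text
9.85 tcp [473.1  30.4 185.8] sealer [-66.   33.4 185.8] yaw 0.173 f [ 0.2 -0.   0.6] gap -0.1 [-0.05 -0.24  2.09 -0.    1.29  1.35]
0 [338. 199.]
22 [366. 199.]
44 [393. 199.]
```

View pics/w4.png

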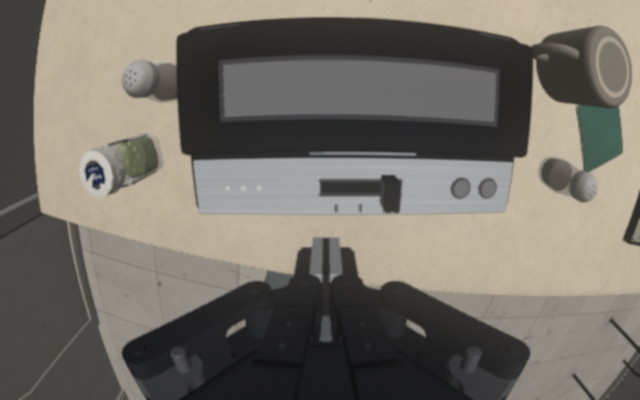

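The lid is flat, the lever is at (391,194) where travel 44 mm should put it, and everything else is in place.

```bash
python3 -c "
from bench import arm; print(arm.sign_off())"
```

```text
the job is handed in; nothing more can be done
None
```

I pushed the lid fully shut, then pushed the lever to the second stop at the far end, where it stayed after I backed off; the last picture shows nothing else moved, and the job is handed in.

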